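Lay a small gas cylinder in the service cradle and latch the keeper bar

ROBOT

A 7-joint arm with a two-finger parallel gripper is mounted at the origin on the work surface. World frame = base frame: x ahead of the robot, y to its left, z up, the work surface at z = 0. Lengths are in m, angles in degrees, forces in N, time in s.
With the tool pointing down it reaches from about 0.425 to 0.875 m from the base axis. Payload 4.7 kg.
Tool frame: the origin (TCP) lies at the very end of the fingers, on their centre line; the grasp point (between the pads) lies 19 mm behind it (env.grip_point_offset is the distance from the TCP to the grasp point, in m); z points along the fingers, y is the line along which they close (so a half turn about z gives the same grasp; the last joint's range is limited). The gripper opens to 85 mm and grips with 20 to 120 N. Pads are 22 mm wide; open, the fingers measure 114 mm over their backs; the gripper's body (76 mm by 85 mm) begins 54 mm behind the grasp point. The pads swing forward as they close: fully open they stand 13 mm farther back than shut.
Start: joints at [-74.364, 18.392, -4.016, 83.108, 1.295, 78.541, -3.26], TCP at [0.166, 0.628, 0.231] pointing down, gripper open.
Joint ranges: [-163.93, 163.93], [-17.29, 119.83], [-79.2, 71.16], [3.27, 140.29], [-89.18, 269.18], [5.43, 117.66], [-154.24, 154.24]. Speed limits (degrees/s): [147.25, 147.25, 180, 180, 180, 180, 180].

INTERFACE

Orientations are given as a 3x3 rotation matrix whose columns are the frame's x, y, z axes.
In Python, from plant import status, vision, env gives the robot as it stands. The module is installed in compiled form; this text tells all that it offers.
- The arm moves only by the shell command python3 -m crank 'ROWS' [OPENING] [FORCE]. ROWS is JSON, a list that holds one entry, the list of rows, each a list of 6 numbers: the shift along the tool's x, y, z in units of 3 cm (1.0 is 3 cm), then the turn, a rotation vector about the tool's x, y, z in units of 0.12 rad (1.0 is 0.12 rad). A call has 1 to 5 rows; each row shifts and turns the commanded pose from where the row before left it, along the tool's axes as they then stand; what a row does not reach is not made up. A row lasts 1/12 s, in which the tool goes at most 41.7 mm and 7.16 degrees, less where a joint would pass 70% of its speed; a pose out of reach is approached as far as the arm can. A call with a number of a shift or a turn outside -1 to 1 is refused whole. A call with a gripper value outside its range is refused whole. OPENING is the opening, from -1 (shut) to 1 (fully open), set as the call begins (- or left out, the last holds). The fingers move at their own pace and stop on an object; FORCE is the grip in N (left out, the last holds). Time passes only in rows, so rows that do not move let the fingers close. It gives the time, the measured TCP pose, the force, the opening and the grip force at its end, in the units of the state.
- status.state(): the state, without advancing time (a new reading comes with each control period).
- vision.read_camera(name): name is "scene" or "top"; returns the picture (480x640x3 uint8, red, green, blue); there is no depth.
- vision.camera_model(name): a dict with "mtx" (3x3 intrinsics, pixels), "cam_to_world" (4x4, takes a point from camera to world coordinates). Camera axes: x right, y down, z forward; pixel columns grow to the right and rows downward; lengths in m; the calibration is good to about 2 mm. A picture is of the moment at which its call begins. camera_model takes no time and is no camera call.
- env.finish_job(): hands the job in; it is judged then, once.
The state is a dict: "t": time; "q": joint angles; "qd": joint speeds; "effort": joint torques, N m; "tool_pos": TCP position; "tool_rot": TCP orientation; "contact_force": force on the tool from outside, world axes, zero at the start; "wrist_torque": the same for the moment, N m; "opening": finger opening in m; "grip_force": force on a finger pad.
Only numpy, scipy, OpenCV 4.12 (cv2) and the standard library are available. Lean on these libraries where they do the work, as an engineer would, in place of code of your own. Each camera call takes 0.05 s, during which the arm holds its last target. There are 200 camera calls.

TASK

Lower the slim gas cylinder with the brass neck, without dropping it, onto the two raised V-shaped rests of the service cradle, lying level and centred lengthwise on them, with the neck to either side, and let go of it. Then swing the cradle's hinged keeper bar across above it, fully home, until it snaps past its spring catch and stays shut. Leave everything else on the bench where it is.

Things in the scene. Friction and masses are not known exactly. Their poses are not given: they have to be found in the camera images.
- cylinder: Loose slim grey-painted gas cylinder, lying, 0.35 to 0.6 kg: round body 40 mm diameter, 150 mm long, with a brass neck and cap (up to 24 mm diameter) reaching 35 mm further at one end. Origin on its axis at the middle of the 150 mm body; x runs along it to the neck. It starts in either lane of the plywood board, its axis 30 mm above the table; fingers have 60 mm free at its middle.
- board: Plywood storage board fixed to the table, 190 mm (x) by 250 mm (y), top 10 mm above the table; origin at the centre of its underside. Two lanes along its x at y = +70 and -70 mm, one part in each. In each lane four chocks stop rolling: tops 16 mm above the table, 18 to 28 mm either side of the lane's centre line, 31 to 45 mm fore and aft of its middle.
- spare: Loose bystander on the board's other lane: short thick grey canister with no neck, 56 mm diameter, 100 mm long, lying. Origin on its axis at the middle, x along it. Leave it.
- cradle: Grey service cradle, fixed: steel base 250 (x) by 150 mm (y), 12 mm thick. Origin on the table under the midpoint of its rests, z up. Two 90 degree V rests, 14 mm thick, 48 mm wide, tips 69 mm high, at x = 0, y = +45 and -45 mm: a cylinder in them runs along y; 76 mm free between them. Hinge post, 24 mm diameter, at x = -90 mm; catch block, 24 by 40 mm, 108 mm high, at x = 113 mm.
- seat (a point): The point where the middle of the cylinder's axis lies when it is seated: above the cradle's origin, 73 mm above the table. Axes as the cradle's.
- keeper_hinge (a point): On the vertical hinge axis of the keeper bar, on the hinge post, 102 mm above the table; 90 mm along the cradle's -x from its origin. Axes as the cradle's.
- keeper_knob (a point): On the axis of the keeper bar's upright black knob: a round post 16 mm in diameter, 107 to 147 mm above the table; this point is 127 mm above the table, 150 mm from the hinge axis. Pinch it from above or push it. The steel bar is 16 mm wide, 10 mm thick, its underside 97 mm above the table (3.7 mm over a seated cylinder), its tip 189 mm from the hinge.
- keeper (a joint): Bar angle, rad. 0 = shut on a hard stop: the bar points along the cradle's +x, over the cylinder, tip at the catch. It grows as the bar opens towards the cradle's +y (counter-clockwise from above), to 2.0; starts at 1.15 to 1.6. It stays where left (0.5 N at the knob moves it). At 0.07 a spring ball resists: 5 to 9 N at the knob until it snaps through at about 0.03, then holds it shut.
- spanner: Loose bystander: steel spanner about 190 mm long lying at the left; leave it.
- driver: Loose bystander: screwdriver about 200 mm long lying beyond the board and cradle; leave it.
- tape: Loose bystander: roll of black tape, 90 mm diameter, 30 mm high, at the left; leave it.
- jar: Loose bystander: jar with black cap, 68 mm diameter, 85 mm high, beyond the board; leave it.
- socket: Loose bystander: steel socket, 30 mm diameter, 36 mm high, standing at the right; leave it.
- fitting: Loose bystander: brass fitting, 32 mm diameter, 52 mm high, standing at the left; leave it.
Mind the look-alikes: they are no part of the job. Leave any orange or pink look-alike of the cylinder alone.

How it is judged:
By the outcome, as a careful person would: the job done as asked, in the order asked, and still so for the second after the job is handed in, with the robot touching nothing.
It also fails if it takes over 56 s, if anything falls off the work surface, if the arm or the gripper's body presses on something with over 40 N, if the wrist force passes 120 N, or if a joint passes its speed limit or range.

## Working session

There is one attempt and no reset: what is moved stays moved. The work goes in short steps, Python scripts to look and compute and a shell command to move; the robot and the scene stay as the last step left them, time stands still between calls to the robot, and variables do not carry over. Pictures are saved under pics/ and viewed, at most 10 in all, crops included, and the job is handed in when it is done.

```bash
mkdir -p pics; cat > h.py <<'E'
import numpy as np, cv2
from plant import status, vision, env
def snap(n,f):
    im=vision.read_camera(n); cv2.imwrite('pics/'+f,cv2.cvtColor(im,cv2.COLOR_RGB2BGR)); return im
def ray(n,u,v,z):
    m=vision.camera_model(n); K=np.array(m['mtx']); T=np.array(m['cam_to_world'])
    d=T[:3,:3]@np.linalg.inv(K)@[u,v,1]; o=T[:3,3]
    return o+d*(z-o[2])/d[2]
def proj(n,p):
    m=vision.camera_model(n); K=np.array(m['mtx']); T=np.linalg.inv(np.array(m['cam_to_world']))
    c=K@(T[:3,:3]@np.array(p)+T[:3,3]); return c[:2]/c[2]
E
python3 - <<'E'
from h import *
np.set_printoptions(precision=4,suppress=True)
snap('top','t0.png'); snap('scene','s0.png')
for n in('top','scene'): print(vision.camera_model(n)['cam_to_world'],vision.camera_model(n)['mtx'])
s=status.state(); print(s['t'],s['tool_rot'],s['tool_pos'],s['opening'],s['contact_force'])
E
```

```text
[[ 0.0014 -0.996   0.0897  0.4017]
 [-1.     -0.0021 -0.0081 -0.0056]
 [ 0.0082 -0.0897 -0.9959  1.5331]
 [ 0.      0.      0.      1.    ]] [[524.304    0.     318.2562]
 [  0.     524.304  237.2823]
 [  0.       0.       1.    ]]
[[-0.7528  0.4562 -0.4746  1.0721]
 [ 0.6581  0.5356 -0.5291  0.5833]
 [ 0.0128 -0.7107 -0.7034  0.9166]
 [ 0.      0.      0.      1.    ]] [[458.3211   0.     322.178 ]
 [  0.     458.3211 237.2333]
 [  0.       0.       1.    ]]
0.1 [[-0.9667  0.2559 -0.0004]
 [ 0.2559  0.9667 -0.0016]
 [-0.0001 -0.0017 -1.    ]] [0.1663 0.6279 0.2303] 0.08500739902838152 [0.0355 0.4893 0.2476]
```

View pics/t0.png

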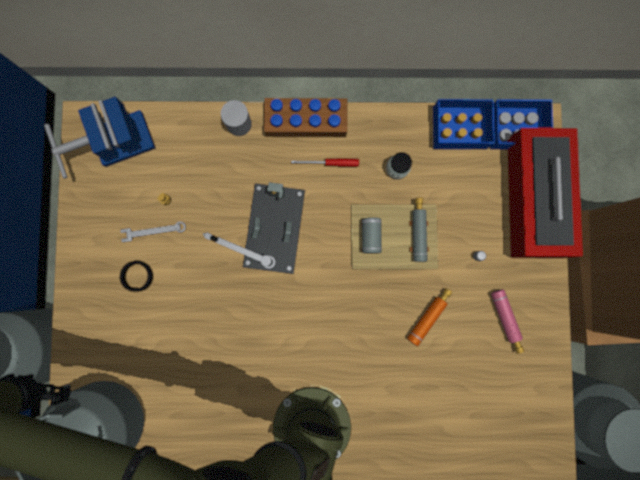

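View pics/s0.png

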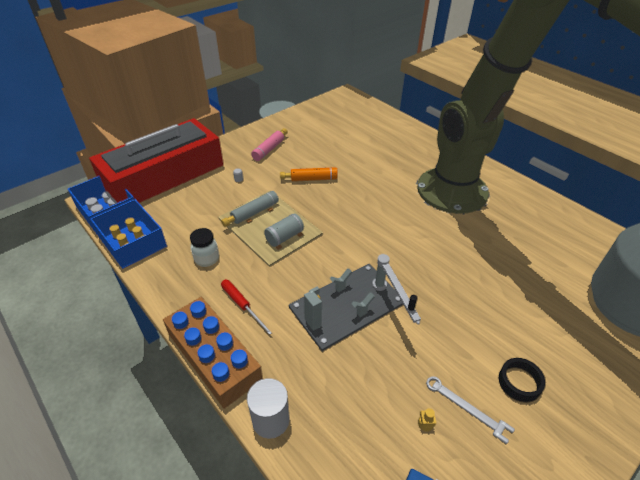

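Candidates in the top image are the slim grey cylinder with a brass neck at (419,233), the thick neckless canister at (371,235), and the orange (429,318) and pink (507,320) look-alikes. Only the first fits: grey, slim, brass neck, in a board lane. The cradle is at about (275,228), with its hinge at (267,262) and its catch at (276,190). I'll confirm with one enlarged crop.

```bash
python3 - <<'E'
import cv2
a=cv2.imread('pics/t0.png')[175:285,195:445]
cv2.imwrite('pics/c0.png',cv2.resize(a,None,fx=3.2,fy=3.2,interpolation=cv2.INTER_CUBIC))
E
```

```text
(no output)
```

View pics/c0.png

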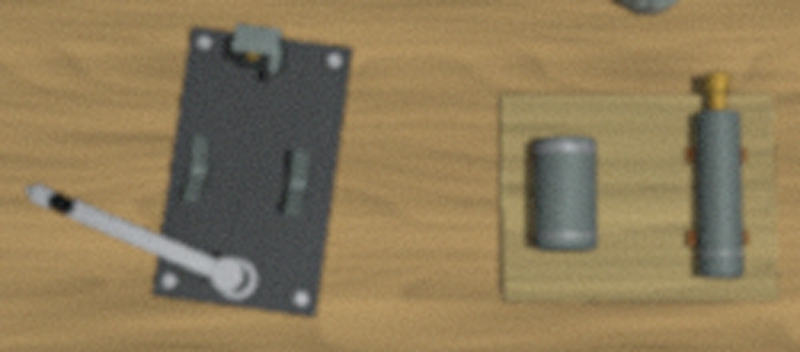

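Confirmed: the grey body with brass neck is in the right-hand lane, crop (718,190), neck up (world +x). Now I'll measure.

```bash
cat > m.py <<'E'
from h import *
np.set_printoptions(precision=4,suppress=True)
f=lambda u,v:(195+(u+.5)/3.2-.5,175+(v+.5)/3.2-.5)
R=lambda u,v,z:ray('top',*f(u,v),z)
base=np.array([R(u,v,.012) for u,v in[(192,28),(352,48),(316,315),(153,293)]])
c=base.mean(0); ex=base[0]+base[1]-base[2]-base[3]; print('cradle base',base[:,:2].tolist(),c,np.degrees(np.arctan2(ex[1],ex[0])))
print('sizes',np.linalg.norm(base[0]-base[1]),np.linalg.norm(base[1]-base[2]))
print('hinge',R(232,278,.107),'knob',R(61,203,.147),'tip',R(38,193,.107),'rests',R(199,168,.045),R(298,181,.045))
b=np.array([R(u,v,.01) for u,v in[(500,95),(775,95),(775,303),(500,300)]]);print('board',b,b.mean(0))
p,q=R(717,108,.03),R(720,277,.03); print('cyl',p,q,(p+q)/2, np.linalg.norm(p-q), R(694,190,.03),R(743,190,.03))
E
python3 m.py
```

```text
cradle base [[0.6972414895397216, 0.16912122562813015], [0.6790820864201345, 0.022219235397250868], [0.43454269702407233, 0.05386165322530181], [0.45417330633173963, 0.20139057581162637]] [0.5663 0.1116 0.012 ] -7.467312024948672
sizes 0.14802012922387625 0.24657809223895755
hinge [0.4637 0.1216 0.107 ] knob [0.5238 0.2602 0.147 ] tip [0.5359 0.2876 0.107 ] rests [0.5644 0.1575 0.045 ] [0.553  0.0693 0.045 ]
board [[ 0.6362 -0.1136  0.01  ]
 [ 0.6369 -0.3663  0.01  ]
 [ 0.4461 -0.3627  0.01  ]
 [ 0.4484 -0.1128  0.01  ]] [ 0.5419 -0.2389  0.01  ]
cyl [ 0.6218 -0.3087  0.03  ] [ 0.4687 -0.309   0.03  ] [ 0.5453 -0.3089  0.03  ] 0.15301089283773348 [ 0.5471 -0.2868  0.03  ] [ 0.5472 -0.331   0.03  ]
```

```bash
cat > ov.py <<'E'
from h import *
import sys
def overlay(x,y,a,kp,cyl,out,pics=('pics/t0.png','pics/s0.png'),boff=0.0):
    a=np.radians(a); T=lambda p:(x+np.cos(a)*p[0]-np.sin(a)*p[1],y+np.sin(a)*p[0]+np.cos(a)*p[1],p[2])
    sh=[]
    def box(cx,cy,lx,ly,z): return [(cx+i*lx/2,cy+j*ly/2,z) for i,j in((1,1),(1,-1),(-1,-1),(-1,1))]
    circ=lambda cx,cy,r,z:[(cx+r*np.cos(t),cy+r*np.sin(t),z) for t in np.linspace(0,2*np.pi,24,endpoint=False)]
    sh+=[box(boff,0,.25,.15,.012),box(.113,0,.024,.04,.108)]
    for s in(1,-1):
        for yy in(s*.045-.007,s*.045+.007): sh.append([(-.024,yy,.069),(0,yy,.045),(.024,yy,.069),(0,yy,.045)])
    sh.append(circ(-.09,0,.012,.107))
    k=(-.09+.15*np.cos(kp),.15*np.sin(kp)); sh.append(circ(*k,.008,.147)); sh.append(circ(*k,.008,.107))
    sh=[[T(p) for p in q] for q in sh]
    cx,cy,cz,ca=cyl; ca=np.radians(ca); d=np.array([np.cos(ca),np.sin(ca),0]);n=np.array([-d[1],d[0],0]);o=np.array([cx,cy,cz])
    for e in(-.075,.075): sh.append([o+e*d+.02*(np.cos(t)*n+np.sin(t)*np.array([0,0,1])) for t in np.linspace(0,2*np.pi,24,endpoint=False)])
    ims=[]
    for n_,f,(u0,v0,w,h) in(('top',pics[0],(200,170,250,110)),('scene',pics[1],(210,180,230,170))):
        S=3.2; im=cv2.imread(f)[v0:v0+h,u0:u0+w]; im=cv2.resize(im,None,fx=S,fy=S,interpolation=cv2.INTER_CUBIC)
        for q in sh: cv2.polylines(im,[np.int32([((proj(n_,p)-[u0,v0]+.5)*S) for p in q])],True,(0,255,255),1,cv2.LINE_AA)
        ims.append(im)
    cv2.imwrite('pics/'+out+'_t.png',ims[0]); cv2.imwrite('pics/'+out+'_s.png',ims[1])
    cv2.imwrite('pics/'+out+'.png',cv2.resize(cv2.copyMakeBorder(np.vstack([ims[0],cv2.copyMakeBorder(ims[1],0,0,0,ims[0].shape[1]-ims[1].shape[1],0)]),0,0,0,0,0),None,fx=.66,fy=.66))
E
python3 -c "
from ov import *
overlay(.5600,.1115,-7.3,1.26,(.5453,-.3089,.03,0),'o1')"
```

```text
(no output)
```

View pics/o1_s.png

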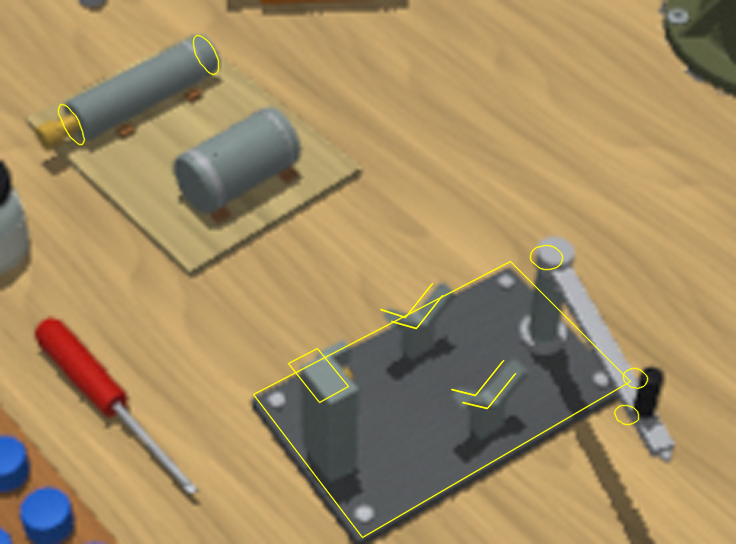

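View pics/o1_t.png

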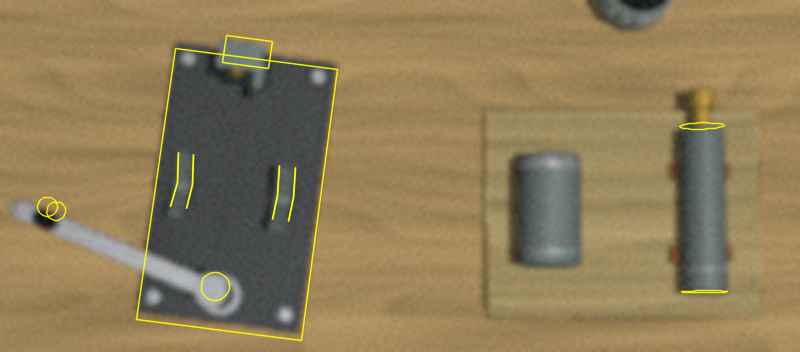

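The overlay shows the cradle estimate is a few mm off: the rests in the scene crop sit about 6 px right of it. The cylinder fits well. I'll refine the cradle by least squares over points from both views.

```bash
cat > fit.py <<'E'
from ov import *
from scipy.optimize import least_squares
t=lambda u,v:(200+u/3.2-.5,170+v/3.2-.5); s=lambda u,v:(210+u/3.2-.5,180+v/3.2-.5)
obs=[('top',(.113,0,.108),t(244,56)),('top',(0,.045,.062),t(181,186)),('top',(0,-.045,.062),t(279,198)),('top',(-.09,0,.109),t(215,288)),
('scene',(.113,0,.108),s(328,374)),('scene',(.024,.045,.069),s(459,400)),('scene',(-.024,.045,.069),s(517,366)),
('scene',(.024,-.045,.069),s(393,318)),('scene',(-.024,-.045,.069),s(446,290)),('scene',(-.09,0,.109),s(555,250)),
('top','k',t(45,217)),('scene','k',s(652,376))]
def W(p,P):
    x,y,a,k=p
    if P=='k': P=(-.09+.15*np.cos(k),.15*np.sin(k),.147)
    c,q=np.cos(a),np.sin(a); return (x+c*P[0]-q*P[1],y+q*P[0]+c*P[1],P[2])
r=lambda p:np.concatenate([proj(n,W(p,P))-o for n,P,o in obs])
f=least_squares(r,[.556,.114,-.127,1.3],x_scale=[.01,.01,.1,.1],loss='soft_l1'); p=f.x
print(p,np.degrees(p[2]));print(r(p).reshape(-1,2).round(1))
overlay(p[0],p[1],np.degrees(p[2]),p[3],(.5453,-.3089,.03,0),'o2',boff=.008)
E
python3 fit.py
```

```text
[ 0.55606474  0.11447566 -0.12148961  1.29215807] -6.960841668486654
[[-0.3  0.2]
 [-0.5 -0.1]
 [ 0.6  0.1]
 [-1.   0.9]
 [-0.6  0.4]
 [ 1.7 -1.3]
 [-0.1  0.2]
 [-0.2 -0.7]
 [-0.8 -0.2]
 [-0.6  1.5]
 [-1.1  0.3]
 [-0.6 -0.2]]
```

View pics/o2.png

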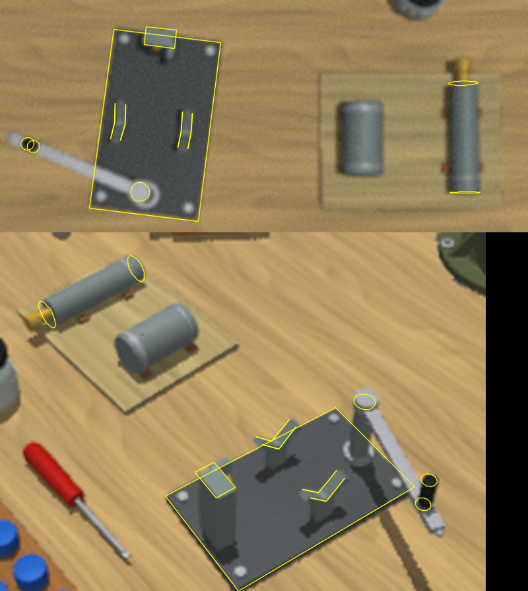

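The fit is good: cradle origin (0.556, 0.114), yaw about -7°, keeper about 1.29 rad, hinge (0.467, 0.126). The cylinder is at (0.545, -0.309) with its axis along x. Moving to above the cylinder.

```bash

python3 -m crank '[[[-0.95,-0.89,0,0,0,0],[-0.95,-0.89,0,0,0,0],[-0.95,-0.89,0,0,0,0],[-0.95,-0.89,0,0,0,0],[-0.95,-0.89,0,0,0,0]]]' 1 >/dev/null
python3 -m crank '[[[-0.95,-0.89,0,0,0,0],[-0.95,-0.89,0,0,0,0],[-0.95,-0.89,0,0,0,0],[-0.95,-0.89,0,0,0,0],[-0.95,-0.89,0,0,0,0]]]' >/dev/null
python3 -m crank '[[[-0.95,-0.89,0,0,0,0],[-0.95,-0.89,0,0,0,0],[-0.95,-0.89,0,0,0,0],[-0.95,-0.89,0,0,0,0],[-0.95,-0.89,0,0,0,0]]]'
python3 -m crank '[[[-0.95,-0.89,0,0,0,0],[-0.38,-0.98,0,0,0,0],[-0.38,-0.98,0,0,0,0],[-0.38,-0.98,0,0,0,0],[-0.38,-0.98,0,0,0,0]]]' >/dev/null
python3 -m crank '[[[-0.38,-0.98,0,0,0,0],[-0.38,-0.98,0,0,0,0],[-0.38,-0.98,0,0,0,0],[-0.38,-0.98,0,0,0,0],[-0.38,-0.98,0,0,0,0]]]' >/dev/null
python3 -m crank '[[[-0.38,-0.98,0,0,0,0],[-0.38,-0.98,0,0,0,0],[-0.38,-0.98,0,0,0,0],[-0.38,-0.98,0,0,0,0],[0,0,0,0,0,0]]]'
python3 -c "
from h import *
print(status.state()['q'])"
```

```text
t: 1.35
tool_pos: [0.4775, 0.1299, 0.2312]
tool_rot: [[-0.967, 0.256, -0.0], [0.256, 0.967, 0.0], [0.0, 0.0, -1.0]]
contact_force: [-0.6, 0.5, -0.3]
opening: 0.0852
grip_force: 0.0
t: 2.6
tool_pos: [0.5409, -0.3162, 0.2307]
tool_rot: [[-0.964, 0.264, -0.002], [0.264, 0.964, -0.005], [0.001, -0.006, -1.0]]
contact_force: [-2.3, 0.3, -0.1]
opening: 0.0853
grip_force: 0.0
[ -8.38288988  19.1765174   45.63043875  88.27040215 -13.53722542
  78.30292312 113.06829467]
```

```bash

python3 -m crank '[[[0,0,0,0,0,1],[0,0,0,0,0,1],[0,0,0,0,0,1],[0,0,0,0,0,1],[0,0,0,0,0,1]]]' >/dev/null
python3 -m crank '[[[0,0,0,0,0,1],[0,0,0,0,0,1],[0,0,0,0,0,1],[0,0,0,0,0,1],[0,0,0,0,0,1]]]' >/dev/null
python3 -m crank '[[[0,0,0,0,0,1],[0,0,0,0,0,1],[0,0,0,0,0,1],[0,0,0,0,0,1],[0,0,0,0,0,1]]]' >/dev/null
python3 -m crank '[[[0,0,0,0,0,1],[0,0,0,0,0,1],[0,0,0,0,0,1],[0,0,0,0,0,1],[0,0,0,0,0,1]]]' >/dev/null
python3 -m crank '[[[0,0,0,0,0,1],[0,0,0,0,0,1],[0,0,0,0,0,1],[0,0,0,0,0,1],[0,0,0,0,0,0]]]' >/dev/null
python3 -m crank '[[[0,0,0,0,0,0],[0,0,0,0,0,0]]]'
python3 -c "
from h import *
print(status.state()['q'])"
```

```text
t: 4.85
tool_pos: [0.5432, -0.3085, 0.2311]
tool_rot: [[1.0, 0.006, -0.0], [0.006, -1.0, 0.0], [-0.0, -0.0, -1.0]]
contact_force: [-0.0, 1.1, 0.5]
opening: 0.0854
grip_force: 0.0
[-23.49570233  28.09164098  69.40266296  88.84564874 -26.46846072
  81.52296636 -42.02794621]
```

```bash

python3 -m crank '[[[0.06,0,0.9,0,0,0],[0,0,0.9,0,0,0],[0,0,0.9,0,0,0],[0,0,0.3,0,0,0],[0,0,0,0,0,0]]]'
python3 -c "
from h import *
print(status.state()['q'])"
```

```text
t: 5.27
tool_pos: [0.5439, -0.3075, 0.1389]
tool_rot: [[1.0, 0.004, -0.004], [0.004, -1.0, 0.002], [-0.004, -0.002, -1.0]]
contact_force: [1.2, -0.7, -0.3]
opening: 0.0852
grip_force: 0.0
[-21.31607768  32.28753845  65.5561744   95.06654252 -30.48391808
  73.09144288 -39.48951807]
```

```bash

python3 -m crank '[[[0,0,0.9,0,0,0],[0,0,0.9,0,0,0],[0,0,0.9,0,0,0],[0,0,0.5,0,0,0],[0.03,0.04,0.4,0,0,0]]]' >/dev/null
python3 -m crank '[[[0,0,0.3,0,0,0],[0,0,0.2,0,0,0],[0,0,0.1,0,0,0],[0,0,0,0,0,0],[0,0,0,0,0,0]]]'
python3 -c "
from h import *
print(status.state()['q'],env.grip_point_offset); snap('top','t1.png');snap('scene','s1.png')
a=cv2.imread('pics/s1.png')[150:290,200:360]; cv2.imwrite('pics/c1.png',cv2.resize(a,None,fx=4,fy=4,interpolation=cv2.INTER_CUBIC))"
```

```text
t: 6.1
tool_pos: [0.5465, -0.3103, 0.0161]
tool_rot: [[1.0, 0.003, 0.001], [0.003, -1.0, -0.0], [0.001, 0.0, -1.0]]
contact_force: [-0.9, -0.4, 0.5]
opening: 0.0856
grip_force: 0.0
[-16.30925955  39.6433916   58.32597816 100.25035784 -37.91653417
  62.12301649 -34.87957663] 0.0187
```

View pics/c1.png

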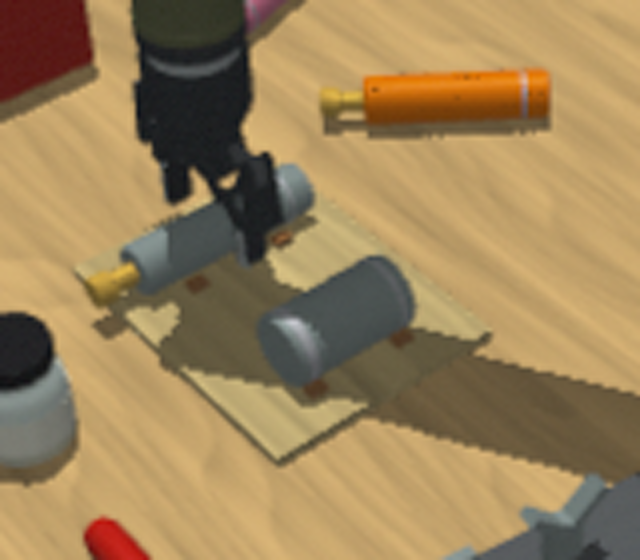

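The fingers straddle the body at crop (255,215), between the chocks at (195,283) and (283,240). I'll lower 4 mm, grip and lift.

```bash

python3 -m crank '[[[0,0,0.13,0,0,0],[0,0,0,0,0,0],[0,0,0,0,0,0]]]' >/dev/null
python3 -m crank '[[[0,0,0,0,0,0],[0,0,0,0,0,0],[0,0,0,0,0,0],[0,0,0,0,0,0],[0,0,0,0,0,0]]]' -1 60
python3 -m crank '[[[0,0,0,0,0,0],[0,0,0,0,0,0],[0,0,0,0,0,0],[0,0,0,0,0,0],[0,0,0,0,0,0]]]'
python3 -m crank '[[[0,0,-0.3,0,0,0],[0,0,-0.5,0,0,0],[0,0,-0.5,0,0,0],[0,0,0,0,0,0],[0,0,0,0,0,0]]]'
```

```text
t: 6.87
tool_pos: [0.5462, -0.31, 0.0118]
tool_rot: [[1.0, 0.003, 0.0], [0.003, -1.0, -0.0], [0.0, 0.0, -1.0]]
contact_force: [0.3, 0.3, 2.2]
opening: 0.0383
grip_force: 60.2
t: 7.28
tool_pos: [0.5462, -0.31, 0.0118]
tool_rot: [[1.0, 0.003, 0.0], [0.003, -1.0, -0.0], [0.0, 0.0, -1.0]]
contact_force: [0.0, -0.1, 5.4]
opening: 0.0388
grip_force: 60.4
t: 7.7
tool_pos: [0.5469, -0.3103, 0.0518]
tool_rot: [[1.0, 0.003, 0.002], [0.003, -1.0, -0.001], [0.002, 0.001, -1.0]]
contact_force: [-0.3, -0.0, -4.2]
opening: 0.0386
grip_force: 61.3
```

```bash

python3 -m crank '[[[0,0,-0.8,0,0,0],[0,0,-0.9,0,0,0],[0,0,-0.9,0,0,0],[0,0,-0.9,0,0,0],[0,0,-0.9,0,0,0]]]'
python3 -m crank '[[[0.02,-0.4,-0.5,0,0,0],[0.02,-0.7,0,0,0,0],[0.02,-0.9,0,0,0,0],[0.02,-0.9,0,0,0,0],[0.02,-0.9,0,0,0,0]]]' >/dev/null
python3 -m crank '[[[0.02,-0.9,0,0,0,0],[0.02,-0.9,0,0,0,0],[0.02,-0.9,0,0,0,0],[0.02,-0.9,0,0,0,0],[0.02,-0.9,0,0,0,0]]]' >/dev/null
python3 -m crank '[[[0.02,-0.9,0,0,0,0],[0.02,-0.9,0,0,0,0],[0.02,-0.9,0,0,0,0],[0.02,-0.9,0,0,0,0],[0.02,-0.9,0,0,0,0]]]'
python3 -m crank '[[[0,-0.85,0,0,0,0],[0,-0.5,0,0,0,-0.4],[0,0,0,0,0,-0.8],[0,0,0,0,0,-0.8],[0,0,0,0,0,-0.8]]]' >/dev/null
python3 -m crank '[[[0,0,0,0,0,-0.8],[0,0,0,0,0,-0.8],[0,0,0,0,0,-0.8],[0,0,0,0,0,-0.8],[0,0,0,0,0,-0.8]]]' >/dev/null
python3 -m crank '[[[0,0,0,0,0,-0.8],[0,0,0,0,0,-0.8],[0,0,0,0,0,-0.8],[0,0,0,0,0,-0.8],[0,0,0,0,0,-0.8]]]' >/dev/null
python3 -m crank '[[[0,0,0,0,0,-0.8],[0,0,0,0,0,-0.43],[0,0,0,0,0,0],[0,0,0,0,0,0],[0,0,0,0,0,0]]]'
python3 - <<'E'
from h import *
s=status.state(); print(s['q'])
R=np.array(s['tool_rot']); print('yaw',np.degrees(np.arctan2(R[1,0],R[0,0])))
c=np.array([.556,.1143]); p=np.array(s['tool_pos']); print('shift tool units',R.T@np.array([*(c-p[:2]),0])/.03)
snap('top','t2.png');snap('scene','s2.png')
a=cv2.imread('pics/t2.png')[130:300,200:360]; cv2.imwrite('pics/c2.png',cv2.resize(a,None,fx=3.5,fy=3.5,interpolation=cv2.INTER_CUBIC))
E
```

```text
t: 8.12
tool_pos: [0.5454, -0.3094, 0.1828]
tool_rot: [[1.0, 0.003, -0.001], [0.003, -1.0, 0.001], [-0.001, -0.001, -1.0]]
contact_force: [0.2, 0.1, -4.5]
opening: 0.0384
grip_force: 61.7
t: 9.37
tool_pos: [0.5531, 0.0754, 0.1969]
tool_rot: [[1.0, 0.003, -0.001], [0.003, -1.0, 0.001], [-0.001, -0.001, -1.0]]
contact_force: [-0.4, -0.3, -4.0]
opening: 0.0385
grip_force: 62.0
t: 11.03
tool_pos: [0.5537, 0.1141, 0.1972]
tool_rot: [[0.125, 0.992, -0.0], [0.992, -0.125, -0.0], [-0.0, -0.0, -1.0]]
contact_force: [-0.4, -0.5, -5.1]
opening: 0.0383
grip_force: 61.8
[-59.07904374  12.22626252  51.16156876  99.65954335  -9.92979701
  72.86867083 -12.80761765]
yaw 82.79791330203415
shift tool units [ 1.75831509e-02  7.55442538e-02 -2.84886580e-05]
```

```bash

python3 -m crank '[[[0.05,0.08,0.4,0,0,0],[0,0,0.8,0,0,0],[0,0,0.8,0,0,0],[0,0,0.8,0,0,0],[0,0,0.7,0,0,0]]]' >/dev/null
python3 -m crank '[[[0,0,0.5,0,0,0],[0,0,0.2,0,0,0],[0,0,0.1,0,0,0],[0,0,0,0,0,0],[0,0,0,0,0,0]]]'
python3 - <<'E'
from h import *
s=status.state(); print(s['q'])
c=np.array([.556,.1143]); R=np.array(s['tool_rot']); p=np.array(s['tool_pos']); print('shift tool units',R.T@np.array([*(c-p[:2]),0])/.03)
snap('top','t3.png');snap('scene','s3.png')
from ov import overlay
overlay(.556,.1143,-7.1,1.29,(.556,.1143,p[2]+.0182,82.9),'o3',('pics/t3.png','pics/s3.png'),.008)
E
```

```text
t: 11.97
tool_pos: [0.5572, 0.1159, 0.0692]
tool_rot: [[0.124, 0.992, 0.001], [0.992, -0.124, 0.0], [0.001, 0.001, -1.0]]
contact_force: [-0.0, -0.4, -5.1]
opening: 0.0384
grip_force: 61.9
[-54.52046941  21.45265463  47.66248717 106.7521271  -18.26515748
  59.64149072  -6.59679105]
shift tool units [-5.78879611e-02 -3.36294387e-02 -7.79455685e-05]
```

View pics/o3_s.png

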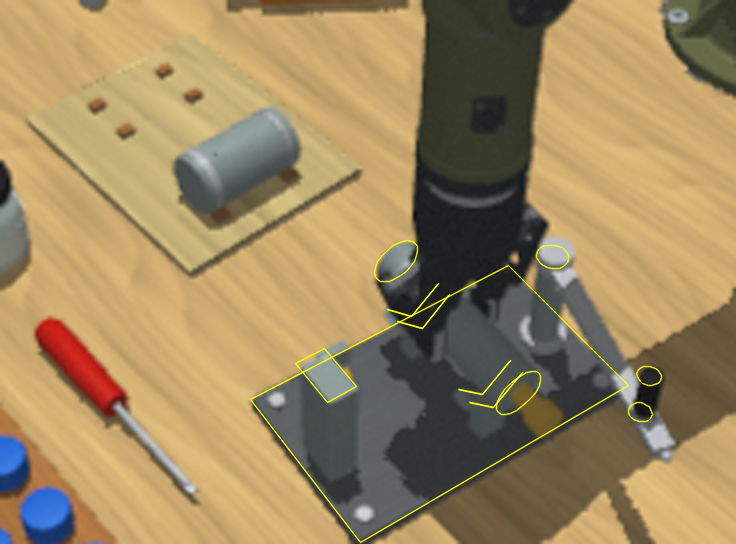

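The cylinder ends at (398,262) and (519,392) in the crop match the prediction. I'll lower it onto the rests gently.

```bash

python3 -m crank '[[[-0.03,-0.03,0.2,0,0,0],[0,0,0.13,0,0,0],[0,0,0,0,0,0],[0,0,0,0,0,0]]]'
python3 -m crank '[[[0,0,0.07,0,0,0],[0,0,0,0,0,0],[0,0,0,0,0,0]]]'
python3 -m crank '[[[0,0,0.05,0,0,0],[0,0,0,0,0,0],[0,0,0,0,0,0]]]'
```

```text
t: 12.4
tool_pos: [0.555, 0.115, 0.0582]
tool_rot: [[0.124, 0.992, -0.001], [0.992, -0.124, -0.0], [-0.0, -0.001, -1.0]]
contact_force: [0.8, 0.8, -3.9]
opening: 0.0386
grip_force: 61.9
t: 12.65
tool_pos: [0.5555, 0.115, 0.0565]
tool_rot: [[0.124, 0.992, 0.0], [0.992, -0.124, 0.0], [0.0, 0.0, -1.0]]
contact_force: [-0.4, -0.0, -4.0]
opening: 0.0381
grip_force: 61.9
t: 12.9
tool_pos: [0.5561, 0.1151, 0.0554]
tool_rot: [[0.125, 0.992, 0.001], [0.992, -0.125, 0.001], [0.001, 0.001, -1.0]]
contact_force: [0.9, 0.1, -1.3]
opening: 0.0384
grip_force: 62.4
```

```bash

python3 -m crank '[[[0,0,0.03,0,0,0],[0,0,0,0,0,0],[0,0,0,0,0,0]]]'
python3 -m crank '[[[0,0,0.03,0,0,0],[0,0,0,0,0,0],[0,0,0,0,0,0]]]'
```

```text
t: 13.15
tool_pos: [0.5562, 0.1152, 0.0553]
tool_rot: [[0.125, 0.992, 0.001], [0.992, -0.125, 0.001], [0.001, 0.001, -1.0]]
contact_force: [-1.6, -0.4, 5.1]
opening: 0.0383
grip_force: 63.1
t: 13.4
tool_pos: [0.5563, 0.1152, 0.0551]
tool_rot: [[0.126, 0.992, 0.001], [0.992, -0.126, 0.002], [0.002, 0.001, -1.0]]
contact_force: [-2.8, -0.0, 11.5]
opening: 0.0385
grip_force: 63.7
```

```bash

python3 -m crank '[[[0,0,0,0,0,0],[0,0,0,0,0,0],[0,0,0,0,0,0]]]' - 20
python3 -m crank '[[[0,0,0,0,0,0],[0,0,0,0,0,0],[0,0,0,0,0,0],[0,0,0,0,0,0],[0,0,0,0,0,0]]]' 0.5
python3 -m crank '[[[0,0,-0.2,0,0,0],[0,0,-0.5,0,0,0],[0,0,-0.8,0,0,0],[0,0,-0.8,0,0,0],[0,0,-0.8,0,0,0]]]'
python3 -m crank '[[[0,0,-0.8,0,0,0],[0,0,-0.8,0,0,0],[0,0,0,0,0,0],[0,0,0,0,0,0]]]'
python3 - <<'E'
from h import *
s=status.state(); print(s['q'])
snap('top','t4.png');snap('scene','s4.png')
from ov import overlay
overlay(.556,.1143,-7.1,1.29,(.556,.1143,.073,82.9),'o4',('pics/t4.png','pics/s4.png'),.008)
E
```

```text
t: 13.65
tool_pos: [0.5563, 0.1153, 0.0551]
tool_rot: [[0.126, 0.992, 0.001], [0.992, -0.126, 0.002], [0.002, 0.001, -1.0]]
contact_force: [-4.2, -0.8, 10.9]
opening: 0.0384
grip_force: 63.7
t: 14.07
tool_pos: [0.5553, 0.1151, 0.053]
tool_rot: [[0.124, 0.992, -0.0], [0.992, -0.124, -0.0], [-0.0, -0.0, -1.0]]
contact_force: [0.4, 0.4, -0.9]
opening: 0.0641
grip_force: 0.0
t: 14.48
tool_pos: [0.5552, 0.1148, 0.1474]
tool_rot: [[0.124, 0.992, -0.0], [0.992, -0.124, -0.0], [-0.0, -0.0, -1.0]]
contact_force: [1.3, 0.7, 0.7]
opening: 0.0638
grip_force: 0.0
t: 14.82
tool_pos: [0.5564, 0.1152, 0.1958]
tool_rot: [[0.124, 0.992, 0.003], [0.992, -0.124, 0.002], [0.002, 0.003, -1.0]]
contact_force: [0.5, -0.4, -1.1]
opening: 0.0639
grip_force: 0.0
[-59.12621551  12.62156755  51.40090795  99.55352201 -10.38597022
  72.58549228 -12.42598046]
```

View pics/o4_s.png

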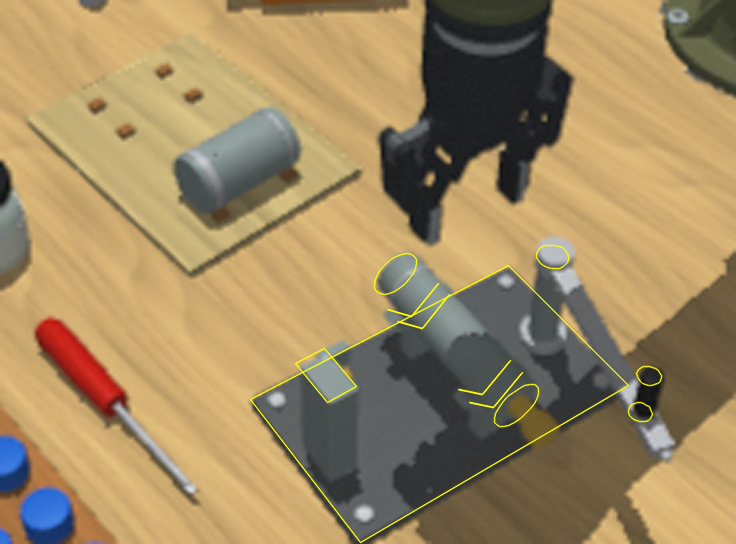

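The cylinder is seated level and centred: ends at (397,272) and (517,405), matching the prediction. Next I'll approach the knob at about (0.525, 0.262).

```bash

python3 -m crank '[[[0.94,-0.33,0,0,0,0],[0.94,-0.33,0,0,0,0],[0.94,-0.33,0,0,0,0],[0.94,-0.33,0,0,0,0],[0.94,-0.33,0,0,0,0]]]' >/dev/null
python3 -m crank '[[[0,0,0,0,0,0.5],[0,0,0,0,0,0.7],[0,0,0,0,0,0],[0,0,0,0,0,0]]]'
python3 - <<'E'
from h import *
s=status.state(); print(s['q'])
R=np.array(s['tool_rot']); p=np.array(s['tool_pos']); print('shift tool units',R.T@np.array([*(np.array([.525,.262])-p[:2]),0])/.03)
E
```

```text
t: 15.67
tool_pos: [0.5232, 0.2606, 0.193]
tool_rot: [[0.263, 0.965, -0.001], [0.965, -0.263, -0.002], [-0.002, -0.001, -1.0]]
contact_force: [0.5, 0.4, -0.7]
opening: 0.0639
grip_force: 0.0
[-69.87309525  15.09695019  48.11315386  97.16644632 -11.6380017
  73.07265209 -34.58039991]
shift tool units [ 0.06119728  0.04462485 -0.00016248]
```

```bash

python3 -m crank '[[[0.06,0.04,0.5,0,0,0],[0,0,0.7,0,0,0],[0,0,0.7,0,0,0],[0,0,0.4,0,0,0],[0,0,0.2,0,0,0]]]'
python3 -m crank '[[[0,0,0.07,0,0,0],[0,0,0,0,0,0],[0,0,0,0,0,0]]]'
python3 -m crank '[[[0,0,0,0,0,0],[0,0,0,0,0,0],[0,0,0,0,0,0],[0,0,0,0,0,0],[0,0,0,0,0,0]]]' -1 40
python3 -m crank '[[[0,0,0,0,0,0],[0,0,0,0,0,0],[0,0,0,0,0,0]]]'
```

```text
t: 16.08
tool_pos: [0.5242, 0.2614, 0.1169]
tool_rot: [[0.265, 0.964, -0.003], [0.964, -0.265, -0.002], [-0.003, -0.002, -1.0]]
contact_force: [-0.0, -0.8, 0.2]
opening: 0.0637
grip_force: 0.0
t: 16.33
tool_pos: [0.5261, 0.2627, 0.118]
tool_rot: [[0.265, 0.964, 0.001], [0.964, -0.265, 0.001], [0.001, 0.001, -1.0]]
contact_force: [0.4, -1.1, -0.4]
opening: 0.064
grip_force: 0.0
t: 16.75
tool_pos: [0.5256, 0.2627, 0.1176]
tool_rot: [[0.265, 0.964, 0.0], [0.964, -0.265, 0.001], [0.001, 0.0, -1.0]]
contact_force: [-1.6, -0.1, 3.1]
opening: 0.0148
grip_force: 38.9
t: 17.0
tool_pos: [0.5257, 0.2627, 0.1175]
tool_rot: [[0.265, 0.964, 0.001], [0.964, -0.265, 0.001], [0.001, 0.0, -1.0]]
contact_force: [-0.3, 1.1, 4.2]
opening: 0.0146
grip_force: 39.0
```

```bash
cat > arc.py <<'E'
from h import *
def arc(angs,turn,h=(.4667,.1256),r=.1495):
    s=status.state(); p=np.array(s['tool_pos'])[:2]; R=np.array(s['tool_rot']); f=np.arctan2(R[1,0],R[0,0])
    for a in angs:
        a=np.radians(a); t=np.array(h)+r*np.array([np.cos(a),np.sin(a)]); d=(t-p)/.03
        print([round(float(d@[np.cos(f),np.sin(f)]),2),round(float(d@[np.sin(f),-np.cos(f)]),2),0,0,0,turn])
        p=t; f-=turn*.12
E
python3 -c "
from arc import *
arc(np.arange(62,-4,-5),.4)"
```

```text
[-0.06, 0.41, 0, 0, 0, 0.4]
[-0.09, 0.42, 0, 0, 0, 0.4]
[-0.11, 0.42, 0, 0, 0, 0.4]
[-0.13, 0.42, 0, 0, 0, 0.4]
[-0.14, 0.41, 0, 0, 0, 0.4]
[-0.16, 0.4, 0, 0, 0, 0.4]
[-0.17, 0.4, 0, 0, 0, 0.4]
[-0.19, 0.39, 0, 0, 0, 0.4]
[-0.2, 0.38, 0, 0, 0, 0.4]
[-0.22, 0.38, 0, 0, 0, 0.4]
[-0.23, 0.37, 0, 0, 0, 0.4]
[-0.25, 0.36, 0, 0, 0, 0.4]
[-0.26, 0.35, 0, 0, 0, 0.4]
[-0.28, 0.34, 0, 0, 0, 0.4]
```

```bash

python3 -m crank '[[[-0.06,0.41,0,0,0,0.4],[-0.09,0.42,0,0,0,0.4],[-0.11,0.42,0,0,0,0.4],[-0.13,0.42,0,0,0,0.4],[0,0,0,0,0,0]]]'
python3 -m crank '[[[-0.14,0.41,0,0,0,0.4],[-0.16,0.4,0,0,0,0.4],[-0.17,0.4,0,0,0,0.4],[-0.19,0.39,0,0,0,0.4],[0,0,0,0,0,0]]]'
python3 - <<'E'
from arc import *
print(status.state()['q']); arc(np.arange(22,-4,-5),.4)
E
```

```text
t: 17.42
tool_pos: [0.5713, 0.2337, 0.1175]
tool_rot: [[0.449, 0.894, 0.004], [0.894, -0.449, 0.001], [0.003, 0.003, -1.0]]
contact_force: [2.0, 2.2, 3.1]
opening: 0.0148
grip_force: 40.1
t: 17.83
tool_pos: [0.602, 0.1898, 0.1175]
tool_rot: [[0.612, 0.791, 0.004], [0.791, -0.612, -0.002], [0.001, 0.004, -1.0]]
contact_force: [4.3, 0.2, 3.6]
opening: 0.0146
grip_force: 40.2
[-59.05294026  27.2317866   50.60669708  95.46438921 -22.27751643
  67.85665145 -40.80246536]
[-0.15, 0.25, 0, 0, 0, 0.4]
[-0.22, 0.38, 0, 0, 0, 0.4]
[-0.23, 0.37, 0, 0, 0, 0.4]
[-0.25, 0.36, 0, 0, 0, 0.4]
[-0.26, 0.35, 0, 0, 0, 0.4]
[-0.27, 0.34, 0, 0, 0, 0.4]
```

```bash

python3 -m crank '[[[-0.15,0.25,0,0,0,0.4],[-0.22,0.38,0,0,0,0.4],[-0.23,0.37,0,0,0,0.4],[-0.25,0.36,0,0,0,0.4],[0,0,0,0,0,0]]]'
python3 - <<'E'
from arc import *
print(status.state()['q']); arc([3,-1,-4,-6,-8,-10],.2)
E
```

```text
t: 18.25
tool_pos: [0.6148, 0.1424, 0.1175]
tool_rot: [[0.753, 0.658, 0.003], [0.658, -0.753, -0.003], [0.001, 0.004, -1.0]]
contact_force: [6.5, -0.6, 2.3]
opening: 0.0147
grip_force: 40.1
[-56.41362106  28.27430358  53.33945827  95.54242184 -23.95276867
  68.29519012 -46.18888778]
[-0.17, 0.25, 0, 0, 0, 0.2]
[-0.22, 0.27, 0, 0, 0, 0.2]
[-0.17, 0.2, 0, 0, 0, 0.2]
[-0.12, 0.13, 0, 0, 0, 0.2]
[-0.12, 0.13, 0, 0, 0, 0.2]
[-0.12, 0.13, 0, 0, 0, 0.2]
```

```bash

python3 -m crank '[[[-0.15,0.25,0,0,0,0.2],[-0.21,0.27,0,0,0,0.2],[-0.16,0.2,0,0,0,0.2],[0,0,0,0,0,0],[0,0,0,0,0,0]]]' - 60
python3 -m crank '[[[-0.12,0.13,0,0,0,0],[0,0,0,0,0,0],[-0.12,0.13,0,0,0,0],[0,0,0,0,0,0],[0,0,0,0,0,0]]]'
python3 - <<'E'
from arc import *
s=status.state();p=s['tool_pos'];print(s['q'],np.degrees(np.arctan2(p[1]-.1256,p[0]-.4667)),np.hypot(p[1]-.1256,p[0]-.4667)); arc([-8,-10,-12],0)
E
```

```text
t: 18.67
tool_pos: [0.6151, 0.1183, 0.1175]
tool_rot: [[0.796, 0.606, -0.0], [0.606, -0.796, -0.001], [-0.001, 0.001, -1.0]]
contact_force: [2.5, -0.7, 6.9]
opening: 0.014
grip_force: 58.8
t: 19.08
tool_pos: [0.6148, 0.1129, 0.1175]
tool_rot: [[0.794, 0.608, 0.002], [0.608, -0.794, 0.004], [0.004, -0.003, -1.0]]
contact_force: [3.2, 6.5, 4.6]
opening: 0.0138
grip_force: 58.8
[-54.68972009  27.90086544  54.47442739  96.44193529 -24.47443981
  68.26003748 -46.64274352] -4.904399793795098 0.1486250054456264
[-0.17, 0.21, 0, 0, 0, 0]
[-0.13, 0.12, 0, 0, 0, 0]
[-0.13, 0.12, 0, 0, 0, 0]
```

Spring resistance is now 6.5 N, so I'm pushing on in small steps.

```bash

python3 -m crank '[[[-0.09,0.1,0,0,0,0],[0,0,0,0,0,0],[0,0,0,0,0,0]]]'
python3 -m crank '[[[-0.08,0.08,0,0,0,0],[0,0,0,0,0,0],[0,0,0,0,0,0]]]'
python3 -m crank '[[[-0.08,0.08,0,0,0,0],[0,0,0,0,0,0],[0,0,0,0,0,0]]]'
```

```text
t: 19.33
tool_pos: [0.6134, 0.1051, 0.1175]
tool_rot: [[0.794, 0.608, -0.001], [0.608, -0.794, -0.001], [-0.001, 0.0, -1.0]]
contact_force: [-0.2, 0.1, 7.8]
opening: 0.014
grip_force: 59.1
t: 19.58
tool_pos: [0.6133, 0.104, 0.1175]
tool_rot: [[0.794, 0.609, -0.0], [0.609, -0.794, 0.002], [0.001, -0.002, -1.0]]
contact_force: [1.5, 4.2, 7.4]
opening: 0.0147
grip_force: 59.1
t: 19.83
tool_pos: [0.6133, 0.1039, 0.1175]
tool_rot: [[0.792, 0.61, 0.001], [0.61, -0.792, 0.006], [0.004, -0.004, -1.0]]
contact_force: [3.0, 9.4, 5.4]
opening: 0.0141
grip_force: 59.0
```

It snapped through (y 0.113 → 0.105) and sits on the hard stop at 0.104 with the force rising. One more nudge, then release and retreat straight up.

```bash

python3 -m crank '[[[-0.06,0.06,0,0,0,0],[0,0,0,0,0,0],[0,0,0,0,0,0]]]'
python3 -m crank '[[[0.06,-0.06,0,0,0,0],[0.05,-0.05,0,0,0,0],[0.03,-0.03,0,0,0,0],[0,0,0,0,0,0]]]'
python3 -m crank '[[[0,0,0,0,0,0],[0,0,0,0,0,0],[0,0,0,0,0,0],[0,0,0,0,0,0],[0,0,0,0,0,0]]]' 0.2
python3 -m crank '[[[0,0,-0.3,0,0,0],[0,0,-0.7,0,0,0],[0,0,-0.9,0,0,0],[0,0,-0.9,0,0,0],[0,0,-0.9,0,0,0]]]' >/dev/null
python3 -m crank '[[[-0.5,-0.6,-0.4,0,0,0],[-0.5,-0.8,0,0,0,0],[-0.5,-0.8,0,0,0,0],[-0.5,-0.8,0,0,0,0],[-0.5,-0.8,0,0,0,0]]]' >/dev/null
python3 -m crank '[[[0,0,0,0,0,0],[0,0,0,0,0,0],[0,0,0,0,0,0]]]'
python3 - <<'E'
from h import *
snap('top','t5.png');snap('scene','s5.png')
from ov import overlay
overlay(.556,.1143,-7.1,0,(.556,.1143,.073,82.9),'o5',('pics/t5.png','pics/s5.png'),.008)
E
```

```text
t: 20.08
tool_pos: [0.6133, 0.1038, 0.1175]
tool_rot: [[0.791, 0.612, 0.002], [0.612, -0.791, 0.009], [0.007, -0.006, -1.0]]
contact_force: [3.3, 13.0, 5.1]
opening: 0.0138
grip_force: 59.0
t: 20.42
tool_pos: [0.6133, 0.104, 0.1175]
tool_rot: [[0.793, 0.609, -0.0], [0.609, -0.793, 0.002], [0.001, -0.002, -1.0]]
contact_force: [1.8, 4.6, 6.6]
opening: 0.014
grip_force: 59.2
t: 20.83
tool_pos: [0.6127, 0.1023, 0.1164]
tool_rot: [[0.794, 0.608, -0.001], [0.608, -0.794, -0.001], [-0.002, -0.0, -1.0]]
contact_force: [0.1, -0.2, 0.4]
opening: 0.051
grip_force: 0.0
t: 21.92
tool_pos: [0.4851, 0.1475, 0.2407]
tool_rot: [[0.793, 0.609, 0.001], [0.609, -0.793, 0.001], [0.002, -0.0, -1.0]]
contact_force: [0.2, -1.0, 1.0]
opening: 0.0512
grip_force: 0.0
```

View pics/o5.png

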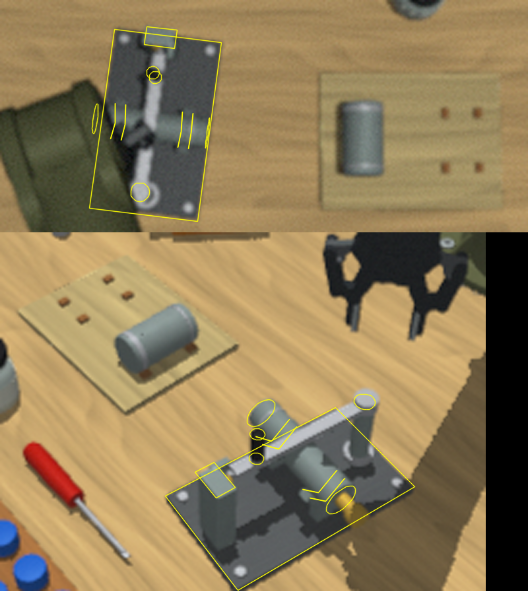

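The picture shows the bar across the cylinder with its tip in the catch (knob at the predicted shut position, 257,448), the cylinder centred on the rests, and the arm clear. Handing in.

```bash
python3 -c "
from plant import env
print(env.finish_job())"
```

```text
the job is handed in; nothing more can be done
None
```

The job is handed in: the cylinder lies level and centred on the cradle's rests, and the keeper bar was felt to snap past its catch onto the stop and was still shut in the last picture.

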